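# Release the fuse carrier from a car fuse box and hold it up

### The job

Take the fuse carrier (the one with three separate blade fuses, not the one with the single relay block) out of the fuse box: pinch its two side catches together gently while it is still fully seated, then draw it straight up and finish holding it upright in the fingers over the fuse box, about 10 cm above where it sat, the catches still pinched. The catches are thin plastic, so use a light grip of 20 to 30 N and never over 40 N; leave the relay carrier seated and everything else on the bench where it is.

Things in the scene. Friction and masses are not known exactly. Their poses are not given: they have to be found in the camera images.
- fuse_box: aluminium fuse box screwed to the bench, 130 (x) x 230 (y) x 45 mm tall, with a black plug header 22 mm deep, 37 mm high on each y end; origin under its centre, z up. In its flat top, 45 mm above the bench, are two equal bays at y = -45 and +45 mm; one holds the fuse carrier, the other the relay carrier, either way round
- fuse_carrier: grey plastic fuse carrier, 44 (x) x 48 mm (y), about 130 g; origin under its centre, 8 mm above the bench when seated; axes as the box. Its body stands 5 mm out of the box top and carries three separate black blade fuses (19 mm in x, 5 mm in y, 13 mm apart along y, tops 25 mm above the box top) between two catch tabs. It is out of the bay after 37 mm of rise
- fuse_grip (a point): point midway between the fuse carrier's two catch tabs, 18 mm above the box top (63 mm above the bench when seated, 16 mm below the tab tops); its x axis is the line along which the tabs are pinched, z up. The top of the box around the tabs is clear and flat
- fuse_catch_front (a joint): catch on the -x side: upright grey tab with three thin dark ribs 26 mm wide (y), 4 mm thick (x), up to 34 mm above the box top. Value: how far it is pushed in, 0 free to 0.006 m fully pinched; sprung, 2 N at 0 to 5.5 N fully in. A nose inside the bay locks under the box top until the catch is in by 4 mm
- fuse_catch_rear (a joint): the same for the catch on the +x side. Outer faces of the two tabs are 44 mm apart when free, 32 mm when both are fully pinched
- relay_carrier: relay carrier in the other bay: same base and catches as the fuse carrier, but with one solid black block 20 x 34 mm, 21 mm above the box top, in place of the fuses; origin under its centre
- screwdriver: bystander: screwdriver about 200 mm long, lying; origin on its underside
- pump: bystander: steel steering pump with cream reservoir, 80 mm across, 118 mm tall, upright; origin under its centre
- loose_relay: bystander: loose black relay cube 28 x 28 x 26 mm; origin under its centre
- plug: bystander: black and grey cable plug without cable, 34 x 52 x 30 mm; origin under its centre
- tin: bystander: small open red tin, 60 mm across, 45 mm tall; origin under its centre
- sponge: bystander: dark foam-rubber block 75 x 55 x 28 mm; origin under its centre
- flux: bystander: small white bottle with black cap, 40 mm across, 85 mm tall; origin under its centre
Things that resemble listed ones, but are neither listed nor needed, are in the scene too. Leave any purple look-alike of the fuse_carrier alone.

How it is judged:
By the outcome, as a careful person would: the job done as asked, in the order asked, and still so for the second after the job is handed in, while the arm keeps its last pose, push and grip.
It also fails if it takes over 38 s, if anything falls off the work surface, if the arm or the gripper's body presses on something with over 40 N, if the wrist force passes 120 N, or if a joint passes its speed limit or range.

### The arm

A 6-joint arm with a two-finger parallel gripper is mounted at the origin on the work surface. World frame = base frame: x ahead of the robot, y to its left, z up, the work surface at z = 0. Lengths are in m, angles in degrees, forces in N, time in s.
With the tool pointing down it reaches from about 0.325 to 1 m from the base axis. Payload 5.1 kg.
Tool frame: the origin (TCP) lies at the centre of the arm's flange, where the gripper is bolted on; the fingertips stand 173 mm ahead of it and the grasp point (between the pads) lies 155 mm ahead of it; z points along the fingers, y is the line along which they close (so a half turn about z gives the same grasp; the last joint's range is limited). The gripper opens to 85 mm and grips with 20 to 120 N. Pads are 22 mm wide; open, the fingers measure 114 mm over their backs; the gripper's body (76 mm by 85 mm) begins 54 mm behind the grasp point. The pads swing forward as they close: fully open they stand 13 mm farther back than shut.
Start: joints at [71.7, 7.093, 94.555, -0, 78.352, -4.733], TCP at [0.153, 0.632, 0.405] pointing down, gripper open.
Joint ranges: [-149.61, 149.61], [-58.7, 133.49], [1.44, 155.28], [-77.14, 257.14], [18.33, 153.61], [-166.67, 166.67]. Speed limits (degrees/s): [147.25, 147.25, 180, 180, 180, 180].

### API

Orientations are given as a 3x3 rotation matrix whose columns are the frame's x, y, z axes.
In Python, from cell import manip, vision gives the robot as it stands.
- The arm moves only by the shell command python3 -m jog 'ROWS' [FORCE]. ROWS is JSON, a list that holds one entry, the list of rows, each a list of 7 numbers: the shift along the tool's x, y, z in m, then the turn, a rotation vector about the tool's x, y, z in rad, then the finger opening in m, from 0 to 0.0854. In form: [[[tx, ty, tz, wx, wy, wz, claw], ...]]. A call has 1 to 5 rows; each row is the pose to reach, as a shift and turn from the pose commanded when the call began, along the tool's axes at that moment; what a row does not reach only later rows make up. A row lasts 1/8 s, in which the tool goes at most 62.5 mm and 10.7 degrees, less where a joint would pass 70% of its speed; a pose out of reach is approached as far as the arm can. A call with a gripper value outside its range is refused whole. The fingers move at their own pace and stop on an object; FORCE is the grip in N (left out, the last holds). Time passes only in rows, so rows that repeat a pose let the fingers close. It gives the time, the measured TCP pose, the force, the opening and the grip force at its end, in the units of the state.
- manip.state(): the state, without advancing time (a new reading comes with each control period).
- vision.snapshot(name): name is "scene" or "side" or "wrist"; returns (picture, depth): 420x560x3 uint8, red, green, blue; 420x560 float32, m along the optical axis (not along the pixel's ray), 0 where there is no reading.
- vision.camera_model(name): a dict with "vertical_fov" (degrees; the focal length in pixels is half the picture's height over the tangent of half this angle, whatever the lens; pixels are square), "cx", "cy" (the principal point, pixels), "eye" and "orientation" of the camera in the world. Camera axes: x right, y up, looking along -z (the intrinsics and any distortion apply to the point x, -y, -z); pixel columns grow to the right and rows downward; lengths in m; the calibration is good to about 2 mm. A picture is of the moment at which its call begins: read the wrist's pose just before it. camera_model takes no time and is no camera call; for the wrist camera it gives the pose at the moment of the call.
- manip.job_done(): hands the job in; it is judged then, once.
The state is a dict: "time": time; "joint_positions": joint angles; "joint_velocities": joint speeds; "effort": joint torques, N m; "tool_pos": TCP position; "tool_rot": TCP orientation; "contact_force": force on the tool from outside, world axes, zero at the start; "ft_torque": the same for the moment, N m; "opening": finger opening in m; "grasp_force": force on a finger pad.
Only numpy, scipy, OpenCV 4.12 (cv2) and the standard library are available. Lean on these libraries where they do the work, as an engineer would, in place of code of your own. Each camera call takes 0.05 s, during which the arm holds its last target. There are 200 camera calls.

## Working session

There is one attempt and no reset: what is moved stays moved. The work goes in short steps, Python scripts to look and compute and a shell command to move; the robot and the scene stay as the last step left them, time stands still between calls to the robot, and variables do not carry over. Pictures are saved under pics/ and viewed, at most 10 in all, crops included, and the job is handed in when it is done.

```bash
mkdir -p pics; ls; cat > h.py <<'E'
import numpy as np,cv2
from cell import manip,vision
def snap(n,f):
    m=vision.camera_model(n); p,d=vision.snapshot(n)
    cv2.imwrite(f'pics/{f}.png',p[:,:,::-1]); np.savez(f'pics/{f}.npz',p=p,d=d,R=np.array(m['orientation']),e=np.array(m['eye']),c=[m['cx'],m['cy'],m['vertical_fov']])
    print({k:v for k,v in m.items() if k not in('orientation',)})
def pt(f,u,v,z=None,r=1):
    a=np.load(f'pics/{f}.npz'); cx,cy,fv=a['c']; F=210/np.tan(np.radians(fv/2))
    w=a['d'][v-r:v+r+1,u-r:u+r+1]; w=w[w>0]; dd=np.median(w) if len(w) else np.nan
    ray=a['R']@np.array([(u-cx)/F,-(v-cy)/F,-1])
    if z is not None: dd=(z-a['e'][2])/ray[2]
    return a['e']+ray*dd
E
python3 - <<'E'
from h import *
np.set_printoptions(precision=4,suppress=True)
print(manip.state())
snap('scene','s0');snap('wrist','w0')
E
```

```text
pics
{'time': 0.0, 'joint_positions': array([71.7006,  7.1325, 94.6335, -0.0011, 78.3512, -4.7321]), 'joint_velocities': array([ 0.0111,  0.0517,  0.06  , -0.0319,  0.0043, -0.0373]), 'effort': array([  0.0005, -42.3634, -36.5441,  -0.0001,   0.0074,  -0.    ]), 'tool_pos': array([0.1524, 0.6316, 0.4035]), 'tool_rot': array([[-0.9721,  0.2346, -0.0006],
       [ 0.2346,  0.9721, -0.0019],
       [ 0.0002, -0.002 , -1.    ]]), 'contact_force': array([ 0.1891, -0.1699, -0.0167]), 'ft_torque': array([ 0.0274, -0.0086, -0.012 ]), 'grasp_force': 0.0, 'opening': 0.08555908398468173}
{'vertical_fov': 48.73888793204407, 'cx': 269.5406520121394, 'cy': 209.34101898904694, 'eye': array([ 1.1205, -0.1631,  0.6579])}
{'vertical_fov': 58.86745043323134, 'cx': 279.0878173547854, 'cy': 210.36141303446598, 'eye': array([0.0871, 0.6486, 0.3727])}
```

View pics/s0.png

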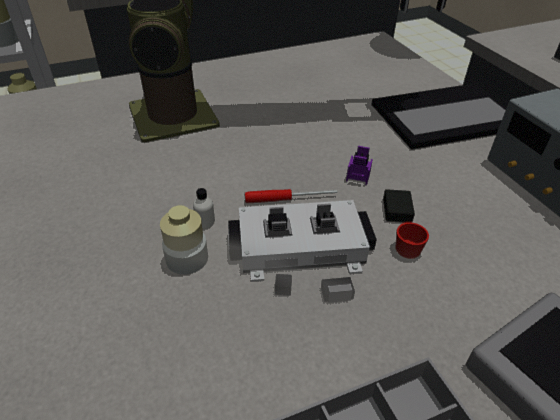

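View pics/w0.png

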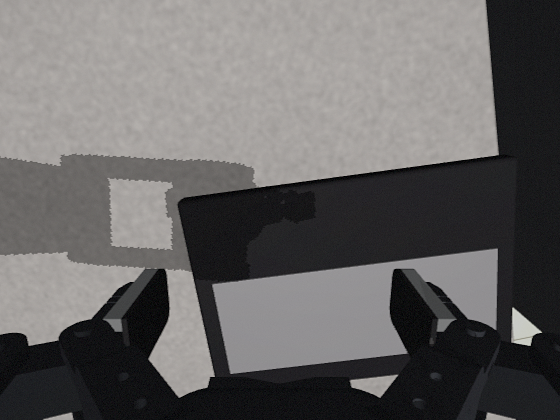

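The scene view shows the fuse box centred near (303,228), with carriers at (278,222) and (325,218). The purple look-alike is at (360,165). The wrist camera does not see the box yet.

```bash
python3 - <<'E'
from h import *
np.set_printoptions(precision=4,suppress=True)
a=cv2.imread('pics/s0.png')[180:300,215:395]
cv2.imwrite('pics/c0.png',cv2.resize(a,None,fx=4.4,fy=4.4,interpolation=cv2.INTER_CUBIC))
for n,u,v in [('cA',278,222),('cB',325,218),('tl',240,207),('tr',361,204),('br',366,246),('bl',242,253)]: print(n,pt('s0',u,v),pt('s0',u,v,z=.045))
E
```

```text
cA [0.5656 0.0724 0.0776] [0.5345 0.0856 0.045 ]
cB [0.5793 0.1608 0.0684] [0.5579 0.1737 0.045 ]
tl [ 0.4184  0.0469 -0.0007] [0.4672 0.0323 0.045 ]
tr [ 0.5047  0.2903 -0.0016] [0.5482 0.2583 0.045 ]
br [0.6512 0.2092 0.0449] [0.6512 0.2091 0.045 ]
bl [ 0.5821 -0.0036  0.0427] [ 0.5841 -0.0042  0.045 ]
```

View pics/c0.png

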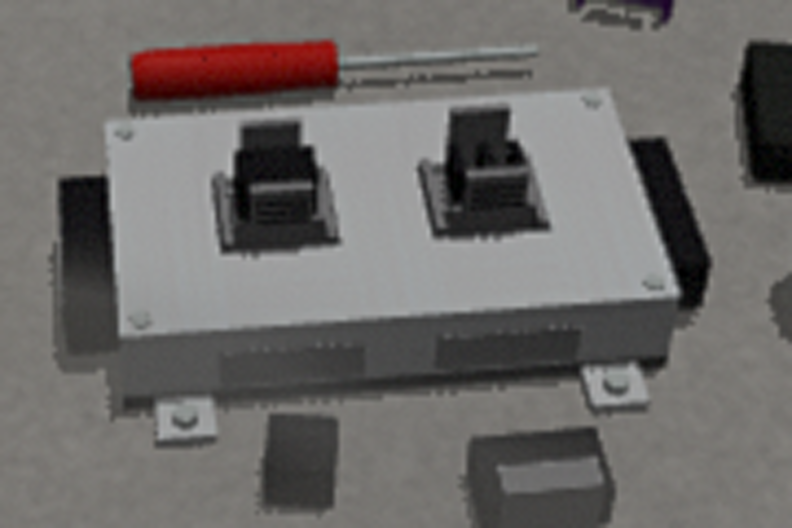

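The right-hand carrier at (325,218) has gaps in its top, so it looks like the fuse carrier, near (0.569, 0.165). The left one is a solid block. The box yaw is about -17.4°, and the measured long edge of 224 mm fits the 230 mm given. I'll move above the right-hand carrier.

```bash
cat > go.py <<'E'
import sys
from h import *
from scipy.spatial.transform import Rotation as Ro
np.set_printoptions(precision=4,suppress=True)
def go(x,y,z,yaw):
    s=manip.state();R=np.array(s['tool_rot']);a=np.radians(yaw)
    Y=np.array([np.cos(a),np.sin(a),0]);Z=np.array([0,0,-1.]);T=np.c_[np.cross(Y,Z),Y,Z]
    print(s['time'],'pos',s['tool_pos'],'shift',R.T@(np.array([x,y,z])-s['tool_pos']),'turn',Ro.from_matrix(R.T@T).as_rotvec(),'F',s['contact_force'],s['opening'],s['grasp_force'])
if __name__=='__main__': go(*map(float,sys.argv[1:]))
E
python3 -m jog '[[[-0.051,-0.036,0.005,0,0,0.16,0.085],[-0.103,-0.071,0.01,0,0,0.33,0.085],[-0.154,-0.107,0.016,0,0,0.49,0.085],[-0.206,-0.142,0.021,0,0,0.65,0.085],[-0.257,-0.178,0.027,0,0,0.82,0.085]]]'; python3 go.py .569 .165 .35 -17.4
```

```text
time: 0.72
tool_pos: [0.3606, 0.3978, 0.3774]
tool_rot: [[-0.487, 0.873, -0.0], [0.873, 0.487, -0.0], [-0.0, -0.0, -1.0]]
contact_force: [-0.3, 0.0, 0.4]
opening: 0.0851
grasp_force: 0.0
0.725 pos [0.3606 0.3978 0.3774] shift [-0.3048  0.0686  0.0274] turn [-0.      0.0001  0.8124] F [-0.2643  0.0477  0.3897] 0.08509022240052314 0.0
```

```bash
python3 -m jog '[[[-0.06,0.014,0.005,0,0,0.16,0.085],[-0.12,0.027,0.011,0,0,0.32,0.085],[-0.18,0.041,0.016,0,0,0.49,0.085],[-0.245,0.055,0.022,0,0,0.65,0.085],[-0.305,0.069,0.027,0,0,0.81,0.085]]]'; python3 -m jog '[[[0,0,0,0,0,0,0.085],[0,0,0,0,0,0,0.085]]]' >/dev/null; python3 go.py .569 .165 .35 -17.4; python3 -c "
from h import *
snap('wrist','w1')"
```

```text
time: 1.35
tool_pos: [0.5682, 0.1687, 0.3506]
tool_rot: [[0.297, 0.955, -0.001], [0.955, -0.297, 0.0], [-0.0, -0.001, -1.0]]
contact_force: [1.1, 0.8, 0.3]
opening: 0.0852
grasp_force: 0.0
1.6 pos [0.5672 0.1703 0.3505] shift [-0.0045  0.0033  0.0005] turn [-0.0015  0.0003  0.0075] F [ 0.2148  0.8405 -0.3437] 0.0849605133129081 0.0
{'vertical_fov': 58.86745043323134, 'cx': 279.0878173547854, 'cy': 210.36141303446598, 'eye': array([0.58767651, 0.23641197, 0.31967593])}
```

View pics/w1.png

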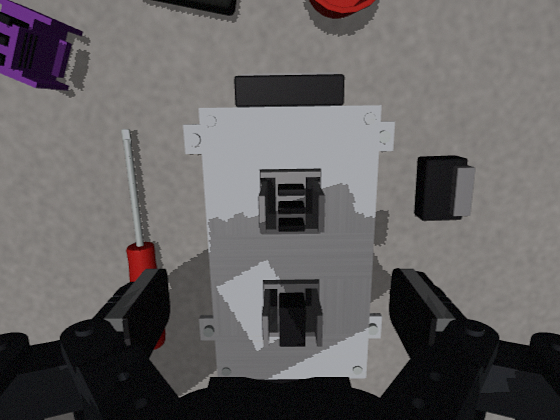

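The wrist view confirms it: three separate fuses at (291,205), and the solid relay block at (291,318). I'll enlarge to measure.

```bash
python3 - <<'E'
from h import *
a=cv2.imread('pics/w1.png')[160:245,240:345]
cv2.imwrite('pics/c1.png',cv2.resize(a,None,fx=7,fy=7,interpolation=cv2.INTER_CUBIC))
E
```

```text
(no output)
```

View pics/c1.png

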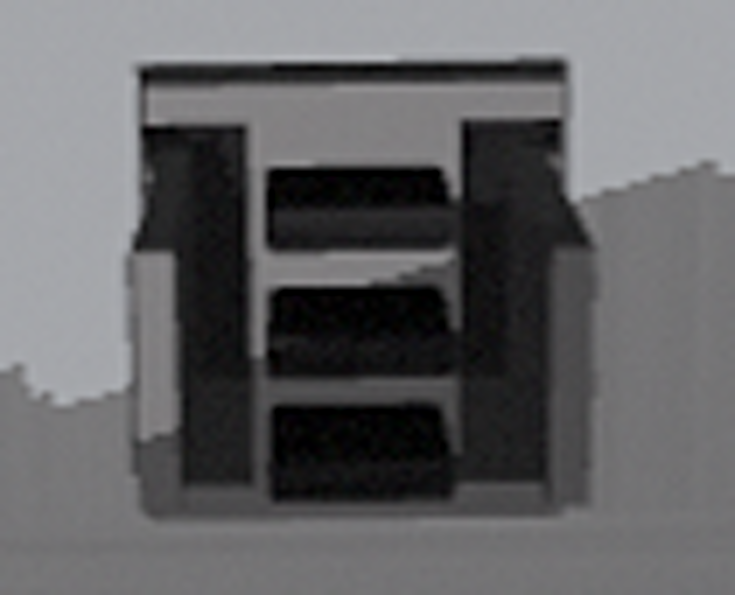

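```bash
python3 - <<'E'
from h import *
np.set_printoptions(precision=4,suppress=True)
a=np.load('pics/w1.npz');print(a['R'])
q=lambda cu,cv,z:pt('w1',int(0),0) if 0 else None
def P(u,v,z):
    cx,cy,fv=a['c'];F=210/np.tan(np.radians(fv/2));r=a['R']@np.array([(u-cx)/F,-(v-cy)/F,-1]);return a['e']+r*(z-a['e'][2])/r[2]
C=lambda u,v,z:P(240+u/7,160+v/7,z)
y=np.array([.3,.954,0]);x=np.array([.954,-.3,0])
tl,bl,tr,br=C(134,250,.079),C(140,510,.079),C(594,250,.079),C(590,510,.079)
for n,p in dict(tl=tl,bl=bl,tr=tr,br=br,mid=(tl+bl+tr+br)/4,bayT=(C(140,68,.045)+C(567,62,.045))/2,bayB=C(364,517,.05)).items(): print(n,p,'xbox',p@x,'ybox',p@y)
# box sides at top z=.045
for v in (130,190,360):
    pass
L=[P(199,108,.045),P(381,107,.045),P(216,377,.045),P(366,377,.045)]
for p in L: print(p,p@x,p@y)
print('ctr',sum(L)/4, 'yaw', np.degrees(np.arctan2(-(L[0]+L[1]-L[2]-L[3])[0],(L[0]+L[1]-L[2]-L[3])[1])), np.degrees(np.arctan2(*(tr-tl)[[1,0]])))
for c in [(156,300),(572,300),(360,300),(360,420)]:
    u,v=int(240+c[0]/7),int(160+c[1]/7);p=pt('w1',u,v);print(c,p,p@x,p@y)
E
```

```text
[[ 0.9572  0.2783  0.0793]
 [-0.2894  0.9222  0.2565]
 [-0.0017 -0.2685  0.9633]]
tl [0.5581 0.1858 0.079 ] xbox 0.47669742257018755 ybox 0.34470236963617573
bl [0.5508 0.1608 0.079 ] xbox 0.47719660489959953 ybox 0.31865966406641993
tr [0.5999 0.1732 0.079 ] xbox 0.5203283408640421 ybox 0.34520330211387984
br [0.5928 0.1481 0.079 ] xbox 0.5210862605561801 ybox 0.31917162738622595
mid [0.5754 0.167  0.079 ] xbox 0.4988271572225023 ybox 0.3319342408006754
bayT [0.5824 0.1912 0.045 ] xbox 0.49822253297222086 ybox 0.3570716707389321
bayB [0.5695 0.1439 0.05  ] xbox 0.5001876892712496 ybox 0.30811419458455014
[0.5324 0.2521 0.045 ] 0.43225316474912834 0.4002658359822177
[0.6565 0.2153 0.045 ] 0.5616947713232426 0.40238614049589144
[0.4683 0.0342 0.045 ] 0.4365352286299923 0.1731580330158198
[ 0.5941 -0.0036  0.045 ] 0.5678246977345761 0.17479758058517297
ctr [0.5628 0.1245 0.045 ] yaw -16.14478414229688 -16.798766436553382
(156, 300) [0.5587 0.1813 0.0795] 0.47861223264606245 0.34054206128273456
(572, 300) [0.5963 0.1698 0.0792] 0.5179265584262326 0.34091215930249685
(360, 300) [0.5761 0.1696 0.0554] 0.4987417046518746 0.3346465156342832
(360, 420) [0.5724 0.1572 0.058 ] 0.49892140087513515 0.3216594389837631
```

The tabs measure 44 x 26 mm at z = 0.079, which matches. The fuse grip is at (0.5754, 0.1672) with yaw about -16.5°, and the box centre plus 45 mm agrees with that.

```bash
python3 go.py .5754 .1672 .25 -16.5
```

```text
1.65 pos [0.5668 0.171  0.3507] shift [-0.0011  0.0094  0.1007] turn [-0.001   0.0001 -0.007 ] F [-0.0523  0.0412  0.4614] 0.08478446300730734 0.0
```

```bash
python3 -m jog '[[[0,0.004,0.03,0,0,-0.007,0.085],[-0.001,0.009,0.06,0,0,-0.007,0.085],[-0.001,0.0095,0.1,0,0,-0.007,0.085],[-0.001,0.0095,0.1,0,0,-0.007,0.085],[-0.001,0.0095,0.1,0,0,-0.007,0.085]]]'; python3 go.py .5754 .1672 .223 -16.5;python3 -m jog '[[[0,0,0,0,0,0,0.085],[0,0,0,0,0,0,0.085]]]' >/dev/null; python3 go.py .5754 .1672 .223 -16.5;
```

```text
time: 2.28
tool_pos: [0.5762, 0.1677, 0.2527]
tool_rot: [[0.283, 0.959, 0.002], [0.959, -0.283, 0.0], [0.001, 0.002, -1.0]]
contact_force: [0.0, 0.3, -0.1]
opening: 0.0852
grasp_force: 0.0
2.275 pos [0.5762 0.1677 0.2527] shift [-0.0008 -0.0006  0.0297] turn [ 0.0016 -0.0009  0.0006] F [ 0.0399  0.3289 -0.0836] 0.08520169058224629 0.0
2.525 pos [0.5766 0.167  0.253 ] shift [-0.0002 -0.0013  0.03  ] turn [ 0.0027 -0.0014 -0.0007] F [-0.1635  0.5133  0.5823] 0.08484016009149949 0.0
```

```bash
python3 -m jog '[[[0,-0.001,0.015,0.002,0,0,0.085],[0,-0.001,0.03,0.002,0,0,0.085],[0,-0.001,0.03,0.002,0,0,0.085],[0,-0.001,0.03,0.002,0,0,0.06],[0,-0.001,0.03,0.002,0,0,0.06]]]' 22; python3 -m jog '[[[0,0,0,0,0,0,0.06],[0,0,0,0,0,0,0.06]]]' >/dev/null; python3 go.py .5754 .1672 .223 -16.5; python3 - <<'E'
from h import *
snap('wrist','w2')
snap('side','d2')
a=cv2.imread('pics/w2.png');b=cv2.imread('pics/d2.png')
cv2.imwrite('pics/m2.png',np.vstack([a[:,:],b])[:, :]) 
cv2.imwrite('pics/m2.png',cv2.resize(np.hstack([a,b]),(800,300)))
E
```

```text
time: 3.15
tool_pos: [0.5755, 0.1671, 0.2216]
tool_rot: [[0.285, 0.959, -0.001], [0.959, -0.285, 0.001], [0.0, -0.001, -1.0]]
contact_force: [0.1, 0.6, 0.3]
opening: 0.0601
grasp_force: 0.0
3.4 pos [0.5753 0.1671 0.2215] shift [ 0.0002  0.     -0.0015] turn [-0.0014 -0.0003 -0.001 ] F [ 0.3429  0.311  -0.0523] 0.05990243766406203 0.0
{'vertical_fov': 58.86745043323134, 'cx': 279.0878173547854, 'cy': 210.36141303446598, 'eye': array([0.5953577 , 0.23327943, 0.19072996])}
{'vertical_fov': 55.99987140243809, 'cx': 282.4125996200385, 'cy': 208.1198481213306, 'eye': array([ 0.3443378 , -0.55552027,  0.55668   ])}
```

View pics/m2.png

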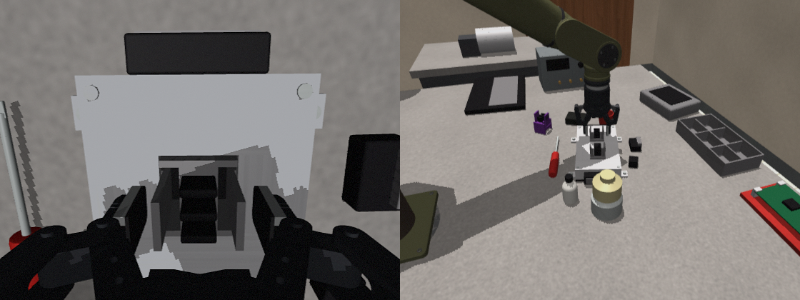

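The fingers straddle both tabs evenly: inner pad edges at about (146,215) and (254,215), tabs at (160,220) and (239,220). Next I pinch at 24 N while the carrier is still seated.

```bash
python3 -m jog '[[[0,0,0,0,0,0,0.05],[0,0,0,0,0,0,0.044],[0,0,0,0,0,0,0.04],[0,0,0,0,0,0,0.036],[0,0,0,0,0,0,0.032]]]' 24; python3 -m jog '[[[0,0,0,0,0,0,0.028],[0,0,0,0,0,0,0.028],[0,0,0,0,0,0,0.028],[0,0,0,0,0,0,0.028]]]' 24; python3 go.py .5754 .1672 .223 -16.5
```

```text
time: 4.12
tool_pos: [0.5754, 0.1671, 0.2219]
tool_rot: [[0.285, 0.959, -0.002], [0.959, -0.285, 0.001], [0.0, -0.002, -1.0]]
contact_force: [-1.4, 0.3, 5.0]
opening: 0.0322
grasp_force: 5.8
time: 4.62
tool_pos: [0.5755, 0.1672, 0.2225]
tool_rot: [[0.285, 0.959, -0.001], [0.959, -0.285, 0.001], [0.001, -0.002, -1.0]]
contact_force: [-1.8, 0.3, 7.7]
opening: 0.029
grasp_force: 24.8
4.625 pos [0.5755 0.1672 0.2225] shift [-0.     -0.0001 -0.0005] turn [-0.0016 -0.0005 -0.0011] F [-1.7995  0.3062  7.6979] 0.02899445441630655 24.811692237854004
```

Fully pinched: opening 29 mm, grip 24.8 N. Now I draw it straight up slowly.

```bash
python3 -m jog '[[[0,0,-0.002,0,0,0,0.028],[0,0,-0.005,0,0,0,0.028],[0,0,-0.009,0,0,0,0.028],[0,0,-0.013,0,0,0,0.028],[0,0,-0.017,0,0,0,0.028]]]' 24;  python3 go.py .5754 .1672 .3225 -16.5
python3 - <<'E'
from h import *
snap('wrist','w3')
E
```

```text
time: 5.25
tool_pos: [0.5752, 0.167, 0.2384]
tool_rot: [[0.285, 0.959, -0.002], [0.959, -0.285, 0.001], [0.0, -0.002, -1.0]]
contact_force: [1.1, 0.2, 0.0]
opening: 0.029
grasp_force: 23.8
5.25 pos [0.5752 0.167  0.2384] shift [ 0.0002 -0.0001 -0.0841] turn [-0.002  -0.     -0.0011] F [1.0971 0.2291 0.0132] 0.0289925858618316 23.838146924972534
{'vertical_fov': 58.86745043323134, 'cx': 279.0878173547854, 'cy': 210.36141303446598, 'eye': array([0.59526816, 0.2332289 , 0.20760554])}
```

View pics/w3.png

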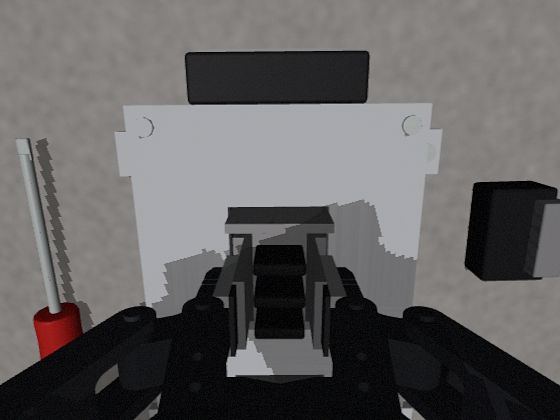

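The carrier comes up level between the pads, with its fuses at (279,290) and its body standing clear of the box top. I continue to 100 mm of rise.

```bash
python3 -m jog '[[[0,0,-0.006,0,0,0,0.028],[0,0,-0.013,0,0,0,0.028],[0,0,-0.021,0,0,0,0.028],[0,0,-0.03,0,0,0,0.028],[0,0,-0.04,0,0,0,0.028]]]' 24; python3 -m jog '[[[0,0,-0.012,0,0,0,0.028],[0,0,-0.024,0,0,0,0.028],[0,0,-0.035,0,0,0,0.028],[0,0,-0.042,0,0,0,0.028],[0,0,-0.044,0,0,0,0.028]]]' 24; python3 -m jog '[[[0,0,0,0,0,0,0.028],[0,0,0,0,0,0,0.028],[0,0,0,0,0,0,0.028],[0,0,0,0,0,0,0.028]]]' 24; python3 go.py .5754 .1672 .3225 -16.5
python3 - <<'E'
from h import *
snap('wrist','w4');snap('scene','s4')
a=cv2.imread('pics/w4.png');b=cv2.imread('pics/s4.png')[100:310,150:430]
cv2.imwrite('pics/m4.png',cv2.resize(np.hstack([a,cv2.resize(b,(560,420),interpolation=cv2.INTER_CUBIC)]),(800,300)))
E
```

```text
time: 5.92
tool_pos: [0.5753, 0.167, 0.2789]
tool_rot: [[0.285, 0.959, -0.002], [0.959, -0.285, 0.001], [0.0, -0.002, -1.0]]
contact_force: [-0.8, -0.2, -0.7]
opening: 0.0288
grasp_force: 23.8
time: 6.55
tool_pos: [0.5755, 0.167, 0.3228]
tool_rot: [[0.285, 0.959, -0.001], [0.959, -0.285, 0.001], [0.0, -0.001, -1.0]]
contact_force: [-0.3, 0.8, -2.0]
opening: 0.0285
grasp_force: 23.8
time: 7.05
tool_pos: [0.5753, 0.167, 0.3219]
tool_rot: [[0.285, 0.959, -0.002], [0.959, -0.285, 0.0], [-0.0, -0.002, -1.0]]
contact_force: [-1.0, -0.7, -0.3]
opening: 0.029
grasp_force: 23.8
7.05 pos [0.5753 0.167  0.3219] shift [ 0.0002 -0.     -0.0006] turn [-0.0024  0.0002 -0.001 ] F [-0.9992 -0.734  -0.2529] 0.028996588665651028 23.821306228637695
{'vertical_fov': 58.86745043323134, 'cx': 279.0878173547854, 'cy': 210.36141303446598, 'eye': array([0.5953536 , 0.23317902, 0.29105559])}
{'vertical_fov': 48.73888793204407, 'cx': 269.5406520121394, 'cy': 209.34101898904694, 'eye': array([ 1.12048688, -0.16312732,  0.65789298])}
```

View pics/m4.png

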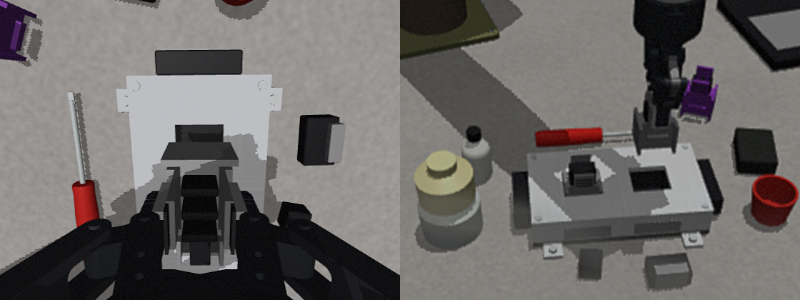

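The carrier hangs upright between the fingers at (200,210). Its bay at (650,178) is empty, the relay carrier at (580,172) is still seated, and the bystanders have not moved.

```bash
python3 -c "
from cell import manip
print(manip.job_done())"
```

```text
the job is handed in; nothing more can be done
None
```

The job is handed in at about 7 s: the fuse carrier was pinched at about 24 N while seated, drawn straight up, and is held upright about 10 cm above its bay with the catches still pinched, the relay carrier still seated and the bystanders unmoved in the last pictures.

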